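Reload the slide-label printer from the spindle

TASK

Load the slide-label printer with the wide label roll: pull it straight up off its spring-clip spindle and stand it on end, gently, on the black rubber mat, letting go of it. Then take it again another way, so that you can turn it on its side, and lay it gently in the printer's open bay, resting on the two rubber rollers between the two grey end guides, and let go. Do not drop the roll or let it fall over, do not press it down hard, and leave the narrow tape roll on the other spindle and the other things on the bench where they are.

Things in the scene. Friction and masses are not known exactly. Their poses are not given: they have to be found in the camera images.
- roll_mid (a point): Centre of the wide label roll, half-way up: white wound paper on a cardboard core, outside diameter 60 mm, 70 mm long, bore 26 mm, 0.14 to 0.28 kg (loose, rigid). Its z axis is the roll's axis. It starts upright on its spindle, its lower end on the base disc. Either end may point either way in the bay.
- spindle: Stand of the wide roll, fixed. Origin at the centre of its underside, z up. Grey base disc 96 mm across, 12 mm thick; steel post 18 mm across, its top 90 mm above the bench (8 mm above the roll's top end). To clear the post the roll must rise 78 mm.
- spindle_clips (a point): Centre of three spring clips in the post, 32 mm above the bench. They press outwards on the roll's core: an unknown drag of some 5 to 15 N against sliding the roll up, until it has risen 26 mm or a little more. It takes a firm grip; the roll may slip some mm in the fingers.
- tape_mid (a point): Centre of the narrow tape roll, 60 mm across and only 25 mm wide, on an identical second spindle stand (96 mm base, post top 90 mm above the bench). Leave it alone. The two stands may be either way round.
- mat: Origin at the centre of the underside, on the bench, of the fixed black rubber mat, 180 mm (its x) by 160 mm (its y), 4 mm thick, on the bench between the spindles and the printer. z up.
- printer_bay (a point): Where the roll's centre is when it lies home in the printer's bay, 75.7 mm above the bench; the roll's axis then lies along this frame's y (z up). Two rubber rollers 16 mm across, parallel to y, axes 21 mm to either side in x and 31.7 mm below, carry it. End guides at y = -39 and +39 mm (gap 78 mm; 5 mm thick, 70 mm wide in x), their tops 5.7 mm below this point.
- printer: White label printer, fixed. Origin on the bench right below the bay point, same axes. Deck 36 mm above the bench, from x = -75 to +85 mm, y = -75 to +75 mm; the print head housing, 121 mm high (with its top panel 124 mm), same width, from x = +85 to +195 mm.
- dish: Flat clear dish, 90 mm across, 16 mm high, loose bystander, origin at the centre of its underside.
- bottle: Amber bottle, 60 mm across, 130 mm high, loose bystander, origin at the centre of its underside.
- jar: Glass jar, 60 mm across, 70 mm high, loose bystander, origin at the centre of its underside.
- slidebox: Blue slide box, 100 by 90 by 34 mm, loose bystander, origin at the centre of its underside.
- pipette: White pipette lying on the bench, 220 mm long along its x, 24 mm high, loose bystander, origin under the handle 20 mm from the green end.
There are look-alikes about, which are no part of the job. What is shaped like the part that bears roll_mid but green or purple is not meant.

How it is judged:
By the outcome, as a careful person would: the job done as asked, in the order asked, and still so for the second after the job is handed in, with the robot touching nothing.
It also fails if it takes over 58 s, if anything falls off the work surface, if the arm or the gripper's body presses on something with over 40 N, if the wrist force passes 120 N, or if a joint passes its speed limit or range.

ROBOT

A 7-joint arm with a two-finger parallel gripper is mounted at the origin on the work surface. World frame = base frame: x ahead of the robot, y to its left, z up, the work surface at z = 0. Lengths are in m, angles in rad, forces in N, time in s.
With the tool pointing down it reaches from about 0.425 to 0.875 m from the base axis. Payload 4.7 kg.
Tool frame: the origin (TCP) lies between the finger pads; the fingertips stand 14 mm ahead of it and the grasp point (between the pads) lies 5 mm behind it; z points along the fingers, y is the line along which they close (so a half turn about z gives the same grasp; the last joint's range is limited). The gripper opens to 87 mm and grips with 3 to 60 N. Pads are 19 mm wide; open, the fingers measure 117 mm over their backs; the gripper's body (75 mm by 190 mm) begins 51 mm behind the grasp point.
Start: joints at [1.271, 0.321, -0.07, 1.45, 0.023, 1.371, -0.057], TCP at [0.201, -0.618, 0.237] pointing down, gripper open.
Joint ranges: [-2.86, 2.86], [-0.3, 2.09], [-1.38, 1.24], [0.06, 2.45], [-1.56, 4.7], [0.09, 2.05], [-2.69, 2.69]. Speed limits (rad/s): [2.57, 2.57, 3.14, 3.14, 3.14, 3.14, 3.14].

INTERFACE

Orientations are given as a rotation vector (axis times angle).
In Python, from bench import ctrl gives the robot as it stands.
- The arm moves only by the tool step_arm, never from a script. Its argument "commands" is a list of rows, each an object with "travel": the shift along the tool's x, y, z in m, a list of three; "turn": the turn, a rotation vector about the tool's x, y, z in degrees, a list of three. A call has 1 to 5 rows; each row is the pose to reach, as a shift and turn from the pose commanded when the call began, along the tool's axes at that moment; what a row does not reach only later rows make up. A row lasts 1/10 s, in which the tool goes at most 50 mm and 8.59 degrees, less where a joint would pass 70% of its speed; a pose out of reach is approached as far as the arm can. A call with a gripper value outside its range is refused whole. "gripper" is the opening, from 0 (shut) to 1 (fully open), set as the call begins (left out, the last holds). The fingers move at their own pace and stop on an object; "force" is the grip in N (left out, the last holds). Time passes only in rows, so rows that repeat a pose let the fingers close. It gives the time, the measured TCP pose, the force, the opening and the grip force at its end, in the units of the state.
- ctrl.get_state(): the state, without advancing time (a new reading comes with each control period).
- ctrl.get_image(name): name is "scene" or "top" or "wrist"; returns the picture (400x640x3 uint8, red, green, blue); there is no depth.
- ctrl.camera_model(name): a dict with "fx", "fy", "cx", "cy" (pixels), "R" (3x3) and "t" (3): a world point X has camera coordinates R X + t; the wrist camera has in their place "T_tool_cam" (4x4, takes a point from camera to tool coordinates, whose origin is the TCP and whose axes are the flange's). Camera axes: x right, y down, z forward; pixel columns grow to the right and rows downward; lengths in m; the calibration is good to about 2 mm. A picture is of the moment at which its call begins: read the wrist's pose just before it. camera_model takes no time and is no camera call.
- ctrl.close_job(): hands the job in; it is judged then, once.
The state is a dict: "time": time; "joint_positions": joint angles; "qd": joint speeds; "joint_torque": joint torques, N m; "position": TCP position; "tool_rot": TCP orientation; "ft_force": force on the tool from outside, world axes, zero at the start; "torque": the same for the moment, N m; "grip_width": opening from 0.0 (shut) to 1.0 (fully open); "grip_force": force on a finger pad.
Only numpy, scipy, OpenCV 4.12 (cv2) and the standard library are available. Lean on these libraries where they do the work, as an engineer would, in place of code of your own. Each camera call takes 0.05 s, during which the arm holds its last target. There are 200 camera calls.

## Working session

There is one attempt and no reset: what is moved stays moved. The work goes in short steps, Python scripts to look and compute and a tool call to move; the robot and the scene stay as the last step left them, time stands still between calls to the robot, and variables do not carry over. Pictures are saved under pics/ and viewed, at most 10 in all, crops included, and the job is handed in when it is done.

Besides the shell and the picture viewer there is one more tool, called after ">>>" as name([rows], argument=value, ...), one row to a line, values as JSON. step_arm: Moves the arm, as the interface text tells. Its arguments: {"type":"object","properties":{"commands":{"type":"array"},"gripper":{"type":"number"},"force":{"type":"number"}},"required":["commands"]}

```bash
mkdir -p pics; ls; python3 - <<'E'
from bench import ctrl
import cv2,numpy as np
s=ctrl.get_state();print({k:np.round(v,3) for k,v in s.items()})
for n in ("scene","top"):
    cv2.imwrite(f"pics/{n}0.png",ctrl.get_image(n)[:,:,::-1]); print(n,ctrl.camera_model(n))
print(ctrl.camera_model("wrist"))
E
```

```text
pics
{'time': np.float64(0.0), 'joint_positions': array([ 1.271,  0.322, -0.07 ,  1.452,  0.023,  1.371, -0.057]), 'qd': array([-0.001,  0.001,  0.001, -0.001, -0.001,  0.003,  0.001]), 'joint_torque': array([ 0.0000e+00, -4.9129e+01, -4.0400e-01, -3.1254e+01, -6.4000e-02,
        4.4000e-02,  0.0000e+00]), 'position': array([ 0.2  , -0.618,  0.235]), 'tool_rot': array([-3.101e+00, -4.910e-01,  1.000e-03]), 'ft_force': array([-0.396,  0.264, -1.73 ]), 'torque': array([-0.025,  0.007, -0.024]), 'grip_force': np.float64(0.0), 'grip_width': np.float64(0.996)}
scene {'fx': 440.86810938857866, 'fy': 440.86810938857866, 'cx': 328.5463549527026, 'cy': 198.1976968298024, 'R': array([[ 0.09915969,  0.99492725, -0.0169448 ],
       [ 0.70196556, -0.0820107 , -0.70747339],
       [-0.70527421,  0.05825818, -0.70653681]]), 't': array([-0.03640659, -0.36850762,  1.85953665])}
top {'fx': 483.5124621957223, 'fy': 483.5124621957223, 'cx': 317.66844601441414, 'cy': 192.6918863783329, 'R': array([[-0.00752816, -0.99992641, -0.00951276],
       [-0.99357441,  0.008554  , -0.11285707],
       [ 0.11293013,  0.00860203, -0.99356569]]), 't': array([6.63958772e-04, 5.89707181e-01, 1.33380075e+00])}
{'fx': 297.5944561500252, 'fy': 297.5944561500252, 'cx': 323.45252408137594, 'cy': 204.12253354483624, 'T_tool_cam': array([[-1.67922645e-03, -9.64077039e-01, -2.65617473e-01,
         7.35827273e-02],
       [ 9.99998475e-01, -1.74656605e-03,  1.73194343e-05,
        -1.01220548e-03],
       [-4.80615731e-04, -2.65617039e-01,  9.64078502e-01,
        -1.47030323e-01],
       [ 0.00000000e+00,  0.00000000e+00,  0.00000000e+00,
         1.00000000e+00]])}
```

View pics/top0.png

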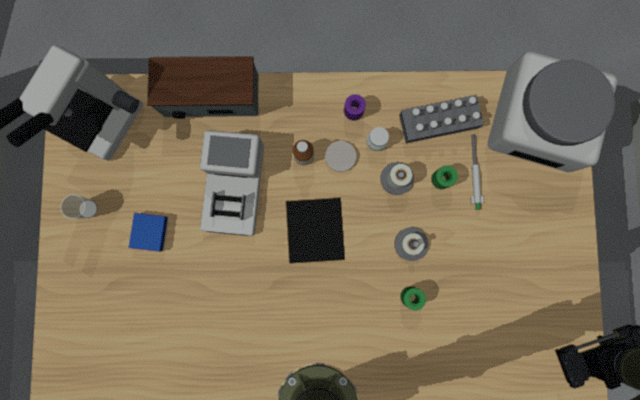

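View pics/scene0.png

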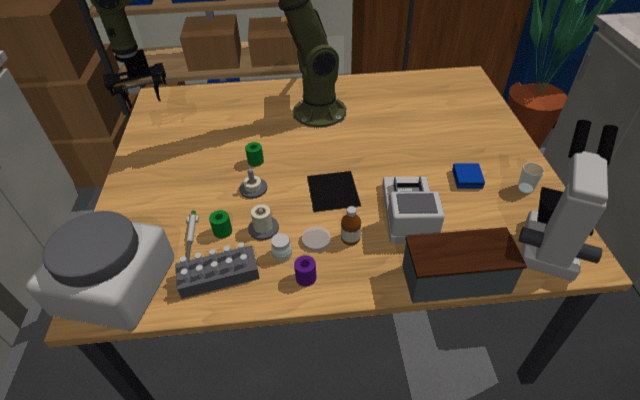

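The top view shows the wide roll at about (401,175) on its stand at (397,179), and the narrow tape at (412,243). The mat is centred near (315,230) and the bay near (229,205). I'll enlarge the two areas of interest.

```bash
python3 - <<'E'
import cv2,numpy as np
a=cv2.imread("pics/top0.png")
f=lambda x,y,w,h,k:cv2.resize(a[y:y+h,x:x+w],None,fx=k,fy=k,interpolation=cv2.INTER_CUBIC)
cv2.imwrite("pics/c0.png",np.hstack([f(195,125,75,115,5),f(350,150,84,115,5)]))
E
```

```text
(no output)
```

View pics/c0.png

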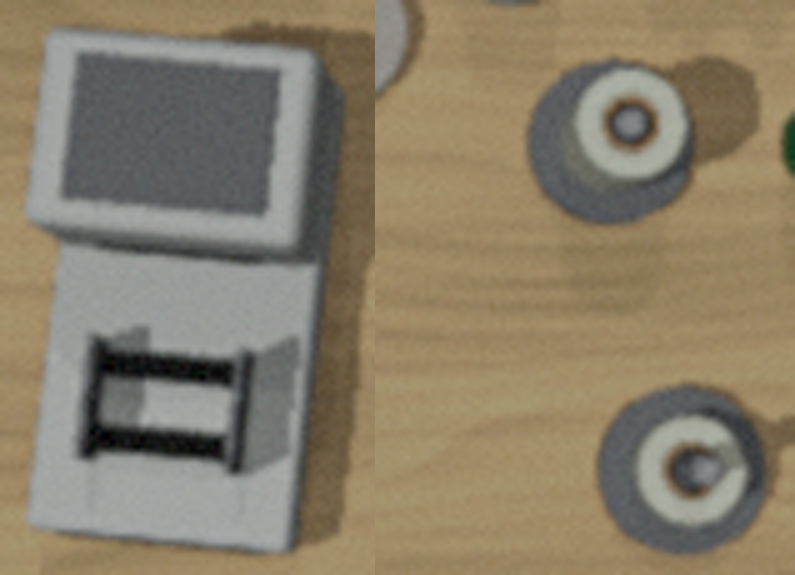

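The crop shows the roll's top centre at (401.4,174.6), its base disc at (397,178.4) and the tape's post top at (416.2,243). The deck's front corners are at (201,230) and (253.6,235), and the rollers' middles are at (228,198.6) and (228,213.6).

```bash
cat >h.py <<'E'
from bench import ctrl
import numpy as np, cv2
from scipy.spatial.transform import Rotation as Ro
def ray(n,u,v,z,s=None):
    c=ctrl.camera_model(n); d=np.array([(u-c["cx"])/c["fx"],(v-c["cy"])/c["fy"],1])
    if n=="wrist":
        T=np.eye(4);T[:3,:3]=Ro.from_rotvec(s["tool_rot"]).as_matrix();T[:3,3]=s["position"]
        T=T@c["T_tool_cam"];R=T[:3,:3].T;o=T[:3,3]
    else: R=c["R"];o=-R.T@c["t"]
    d=R.T@d; return o+d*(z-o[2])/d[2]
def snap(n,f):
    s=ctrl.get_state();a=ctrl.get_image(n);cv2.imwrite("pics/"+f,a[:,:,::-1])
    np.savez("pics/"+f+".npz",position=s["position"],tool_rot=s["tool_rot"]);return s
E
python3 - <<'E'
from h import *
P=lambda m,u,v,z:print(m,np.round(ray("top",u,v,z),4))
P("rolltop",401.4,174.6,.082);P("base",397,178.4,.012);P("tape post",416.2,243,.09)
P("front L",201,230,.036);P("front R",253.6,235,.036)
P("r1",228,198.6,.05);P("r2",228,213.6,.05)
P("gL",213.6,204.4,.07);P("gR",243,207,.07)
for u,v in((287,199),(341,198),(345,261),(289,263)):P("mat",u,v,.004)
P("tl",204.5,131.5,.124);P("tr",258.5,135,.124);P("bl",200.5,168,.121);P("br",253,174,.121)
P("purple",355,102,.07);P("bottle cap",302,147,.13);P("jar",380,136,.07);P("green",444,178,.07)
s=ctrl.get_state();R=Ro.from_rotvec(s["tool_rot"]).as_matrix();print(np.round(R,3))
E
```

```text
rolltop [ 0.632  -0.2338  0.082 ]
base [ 0.6315 -0.2325  0.012 ]
tape post [ 0.4457 -0.2669  0.09  ]
front L [0.4869 0.3238 0.036 ]
front R [0.4718 0.176  0.036 ]
r1 [0.5733 0.2464 0.05  ]
r2 [0.5314 0.2459 0.05  ]
gL [0.5556 0.282  0.07  ]
gR [0.5478 0.2009 0.07  ]
mat [0.5755 0.0848 0.004 ]
mat [ 0.577 -0.071  0.004]
mat [ 0.397 -0.08   0.004]
mat [0.3925 0.0792 0.004 ]
tl [0.7473 0.2976 0.124 ]
tr [0.7363 0.1524 0.124 ]
bl [0.6487 0.3071 0.121 ]
br [0.6313 0.1668 0.121 ]
purple [ 0.841  -0.1112  0.07  ]
bottle cap [0.7012 0.0358 0.13  ]
jar [ 0.7429 -0.1792  0.07  ]
green [ 0.6233 -0.3526  0.07  ]
[[ 0.951  0.309 -0.001]
 [ 0.309 -0.951  0.002]
 [-0.    -0.002 -1.   ]]
```

The wide roll is at about (0.632,-0.233), and its top and base measurements agree. The mat centre is (0.485,0.003). The bay is at about (0.553,0.243) with yaw near -5.8°. I'll head to a hover above the roll.

```bash
cat >>h.py <<'E'
def go(p,lean=None,R=None,q=True):
    """print shift (mm, tool axes) and turn (deg) from present pose to p,R"""
    s=ctrl.get_state();R0=Ro.from_rotvec(s["tool_rot"])
    print("t",round(float(s["time"]),2),"pos",np.round(s["position"],4),"F",np.round(s["ft_force"],1),"w",round(87*float(s["grip_width"]),1))
    print("travel mm",np.round(1e3*R0.inv().apply(np.array(p)-s["position"]),1),"turn",np.round((R0.inv()*R).as_rotvec(degrees=True),2) if R is not None else "")
def ori(yaw,tilt=0,lean=0):
    """closing line (tool y) at yaw deg; tilt>0: body leans to -y(right) pointing +y, about closing line; lean: body toward base about roll axis"""
    c,s_=np.cos(np.radians(yaw)),np.sin(np.radians(yaw))
    y=np.array([c,s_,0]);z=np.array([0,0,-1.]);x=np.cross(y,z)
    B=Ro.from_matrix(np.column_stack([x,y,z]))
    return Ro.from_rotvec(-np.radians(lean)*x)*Ro.from_rotvec(np.radians(tilt)*y)*B
E
python3 -c "
from h import *
go([.632,-.2335,.20],R=ori(-20))"
```

```text
t 0.1 pos [ 0.2004 -0.6178  0.2356] F [-0.2 -0.  -0.5] w 87.1
travel mm [ 529.2 -232.3   35.9] turn [-9.000e-02 -4.000e-02 -5.202e+01]
```

>>> step_arm([
  {"travel": [0.045, -0.02, 0.0], "turn": [0, 0, -4]},
  {"travel": [0.09, -0.04, 0.0], "turn": [0, 0, -8]},
  {"travel": [0.135, -0.06, 0.0], "turn": [0, 0, -13]},
  {"travel": [0.18, -0.08, 0.0], "turn": [0, 0, -18]},
  {"travel": [0.225, -0.1, 0.0], "turn": [0, 0, -23]},
], gripper=1, force=50)

```text
time: 0.6
position: [0.3848, -0.452, 0.2362]
tool_rot: [-2.941, -1.105, 0.001]
ft_force: [0.4, -0.5, 0.2]
grip_width: 0.995
grip_force: 0.0
```

```bash
python3 -c "
from h import *
go([.632,-.2335,.20],R=ori(-20))"
```

```text
t 0.6 pos [ 0.3848 -0.452   0.2362] F [ 0.4 -0.5  0.2] w 86.6
travel mm [330.   -1.7  36.2] turn [-3.000e-02  1.000e-02 -2.882e+01]
```

>>> step_arm([
  {"travel": [0.048, 0.0, 0.005], "turn": [0, 0, -5]},
  {"travel": [0.096, 0.0, 0.01], "turn": [0, 0, -10]},
  {"travel": [0.144, 0.0, 0.015], "turn": [0, 0, -15]},
  {"travel": [0.192, 0.0, 0.02], "turn": [0, 0, -20]},
  {"travel": [0.24, 0.0, 0.025], "turn": [0, 0, -25]},
])

```text
time: 1.1
position: [0.5659, -0.2949, 0.211]
tool_rot: [-2.632, -1.715, 0.001]
ft_force: [0.9, -0.3, -0.9]
grip_width: 1.001
grip_force: 0.0
```

```bash
python3 -c "
from h import *
go([.632,-.2335,.20],R=ori(-20))"
```

```text
t 1.1 pos [ 0.5659 -0.2949  0.211 ] F [ 0.9 -0.3 -0.9] w 87.1
travel mm [82.9 35.7 11. ] turn [-0.03  0.01 -3.83]
```

>>> step_arm([
  {"travel": [0.04, 0.018, 0.0], "turn": [0, 0, -2]},
  {"travel": [0.083, 0.036, 0.0], "turn": [0, 0, -4]},
  {"travel": [0.083, 0.036, 0.0], "turn": [0, 0, -4]},
  {"travel": [0.083, 0.036, 0.0], "turn": [0, 0, -4]},
])

```text
time: 1.5
position: [0.6321, -0.2333, 0.2106]
tool_rot: [-2.57, -1.805, 0.001]
ft_force: [-0.2, -0.2, -0.6]
grip_width: 1.001
grip_force: 0.0
```

```bash
python3 -c "
from h import *
snap('wrist','w1.png')
go([.632,-.2335,.05],R=ori(-20))"
```

```text
t 1.55 pos [ 0.6311 -0.2356  0.2108] F [ 0.6 -0.8  1. ] w 87.2
travel mm [  2.4   0.3 160.8] turn [-0.08  0.05 -0.02]
```

View pics/w1.png

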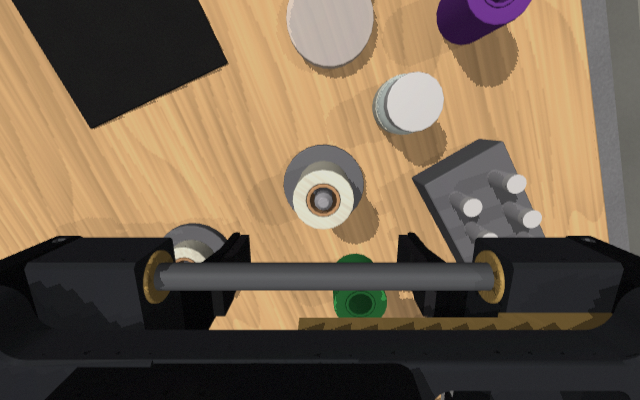

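The wrist view shows the wide roll's top ring centred at (323,199), between the jaws and clear of other things.

```bash
python3 -c "
from h import *
s=np.load('pics/w1.png.npz')
print(ray('wrist',323,199.5,.082,s), ray('wrist',324,201,.09,s))
go([.632,-.2335,.05],R=ori(-20))"
```

```text
[ 0.6324684  -0.23075186  0.082     ] [ 0.63358236 -0.23048795  0.09      ]
t 1.55 pos [ 0.6311 -0.2356  0.2108] F [ 0.6 -0.8  1. ] w 87.2
travel mm [  2.4   0.3 160.8] turn [-0.08  0.05 -0.02]
```

>>> step_arm([
  {"travel": [0.003, 0.0, 0.03]},
  {"travel": [0.003, 0.0, 0.06]},
  {"travel": [0.003, 0.0, 0.09]},
  {"travel": [0.003, 0.0, 0.12]},
  {"travel": [0.003, 0.0, 0.135]},
])

```text
$.commands[0]: bad value
```

>>> step_arm([
  {"travel": [0.0, 0.0, 0.012]},
  {"travel": [0.0, 0.0, 0.025]},
  {"travel": [0.0, 0.0, 0.025]},
])

```text
$.commands[0]: bad value
```

>>> step_arm([
  {"travel": [0.0, 0.0, 0.0]},
  {"travel": [0.0, 0.0, 0.0]},
  {"travel": [0.0, 0.0, 0.0]},
  {"travel": [0.0, 0.0, 0.0]},
  {"travel": [0.0, 0.0, 0.0]},
], gripper=0, force=45)

```text
$.commands[0]: bad value
```

>>> step_arm([
  {"travel": [0.003, 0.0, 0.03], "turn": [0, 0, 0]},
  {"travel": [0.003, 0.0, 0.06], "turn": [0, 0, 0]},
  {"travel": [0.003, 0.0, 0.09], "turn": [0, 0, 0]},
  {"travel": [0.003, 0.0, 0.12], "turn": [0, 0, 0]},
  {"travel": [0.003, 0.0, 0.135], "turn": [0, 0, 0]},
])

```text
time: 2.05
position: [0.6294, -0.2346, 0.0734]
tool_rot: [-2.575, -1.795, 0.006]
ft_force: [-0.3, -0.5, -0.2]
grip_width: 0.999
grip_force: 0.0
```

>>> step_arm([
  {"travel": [0.0, 0.0, 0.012], "turn": [0, 0, 0]},
  {"travel": [0.0, 0.0, 0.025], "turn": [0, 0, 0]},
  {"travel": [0.0, 0.0, 0.025], "turn": [0, 0, 0]},
])

```text
time: 2.35
position: [0.6317, -0.2326, 0.0503]
tool_rot: [-2.573, -1.8, 0.002]
ft_force: [-0.7, 0.2, -1.1]
grip_width: 1.0
grip_force: 0.0
```

>>> step_arm([
  {"travel": [0, 0, 0], "turn": [0, 0, 0]},
  {"travel": [0, 0, 0], "turn": [0, 0, 0]},
  {"travel": [0, 0, 0], "turn": [0, 0, 0]},
  {"travel": [0, 0, 0], "turn": [0, 0, 0]},
  {"travel": [0, 0, 0], "turn": [0, 0, 0]},
], gripper=0, force=50)

```text
time: 2.85
position: [0.6324, -0.2321, 0.0521]
tool_rot: [-2.573, -1.801, 0.001]
ft_force: [-2.5, 1.0, 4.1]
grip_width: 0.668
grip_force: 49.9
```

>>> step_arm([
  {"travel": [0, 0, -0.005], "turn": [0, 0, 0]},
  {"travel": [0, 0, -0.011], "turn": [0, 0, 0]},
  {"travel": [0, 0, -0.018], "turn": [0, 0, 0]},
  {"travel": [0, 0, -0.025], "turn": [0, 0, 0]},
  {"travel": [0, 0, -0.032], "turn": [0, 0, 0]},
])

```text
time: 3.35
position: [0.6332, -0.2325, 0.0851]
tool_rot: [2.573, 1.801, 0.001]
ft_force: [0.9, -0.2, -3.2]
grip_width: 0.672
grip_force: 49.9
```

>>> step_arm([
  {"travel": [0, 0, -0.015], "turn": [0, 0, 0]},
  {"travel": [0, 0, -0.03], "turn": [0, 0, 0]},
  {"travel": [0, 0, -0.045], "turn": [0, 0, 0]},
  {"travel": [0, 0, -0.06], "turn": [0, 0, 0]},
  {"travel": [0, 0, -0.075], "turn": [0, 0, 0]},
])

```text
time: 3.85
position: [0.6328, -0.2324, 0.1603]
tool_rot: [2.573, 1.801, 0.0]
ft_force: [-0.4, 0.4, -1.4]
grip_width: 0.666
grip_force: 49.9
```

```bash
python3 -c "
from h import *
snap('scene','s1.png')
a=cv2.imread('pics/s1.png');cv2.imwrite('pics/s1c.png',cv2.resize(a[100:280,170:390],None,fx=3,fy=3,interpolation=cv2.INTER_CUBIC))
go([.53,.025,.20],R=ori(0))"
```

```text
t 3.9 pos [ 0.6343 -0.2328  0.1633] F [ 1.5 -0.3 -0.1] w 58.2
travel mm [ 206.5 -186.   -37.7] turn [  0.29   0.06 -20.03]
```

View pics/s1c.png

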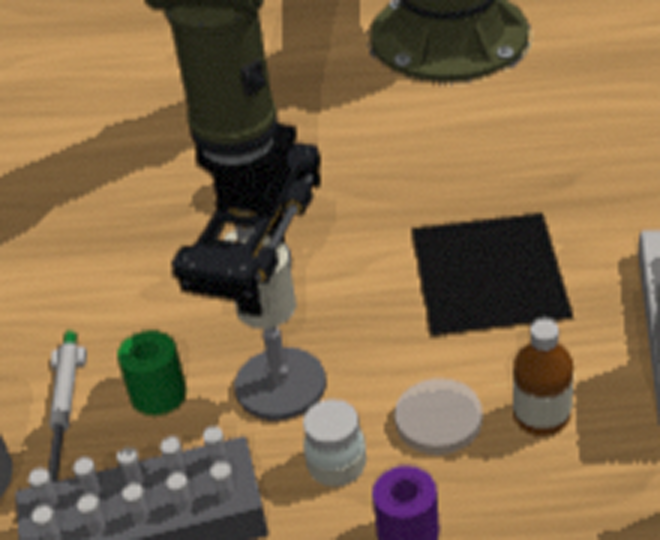

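The roll is held and lifted off the spindle. Its lower front edge is at full-picture pixel (258,208), just above the post top. I'll work out the bottom height and so the slip.

```bash
python3 -c "
from h import *
for v in (207.5,209):
  for z in np.arange(.08,.13,.01):
    print(v,z,np.round(ray('scene',258.5,v,z),3))
"
```

```text
207.5 0.08 [ 0.618 -0.24   0.08 ]
207.5 0.09 [ 0.628 -0.238  0.09 ]
207.5 0.09999999999999999 [ 0.638 -0.237  0.1  ]
207.5 0.10999999999999999 [ 0.648 -0.235  0.11 ]
207.5 0.11999999999999998 [ 0.658 -0.234  0.12 ]
209 0.08 [ 0.625 -0.24   0.08 ]
209 0.09 [ 0.634 -0.238  0.09 ]
209 0.09999999999999999 [ 0.644 -0.237  0.1  ]
209 0.10999999999999999 [ 0.654 -0.235  0.11 ]
209 0.11999999999999998 [ 0.664 -0.234  0.12 ]
```

Slip is small, 0–5 mm, so the roll's bottom is 38–43 mm below the TCP. Next I'll carry it to the mat.

>>> step_arm([
  {"travel": [0.02, -0.018, -0.01], "turn": [0, 0, -2]},
  {"travel": [0.05, -0.045, -0.01], "turn": [0, 0, -5]},
  {"travel": [0.08, -0.072, -0.01], "turn": [0, 0, -8]},
  {"travel": [0.11, -0.1, -0.01], "turn": [0, 0, -11]},
  {"travel": [0.14, -0.127, -0.01], "turn": [0, 0, -14]},
])

```text
time: 4.4
position: [0.5604, -0.0558, 0.1688]
tool_rot: [2.332, 2.104, -0.0]
ft_force: [0.8, 1.2, -1.4]
grip_width: 0.668
grip_force: 49.9
```

```bash
python3 -c "
from h import *
go([.53,.025,.07],R=ori(0))"
```

```text
t 4.4 pos [ 0.5604 -0.0558  0.1688] F [ 0.8  1.2 -1.4] w 58.1
travel mm [ 77.3 -38.6  98.8] turn [ 0.01  0.02 -5.89]
```

>>> step_arm([
  {"travel": [0.026, -0.013, 0.0], "turn": [0, 0, -2]},
  {"travel": [0.052, -0.026, 0.0], "turn": [0, 0, -4]},
  {"travel": [0.077, -0.038, 0.02], "turn": [0, 0, -6]},
  {"travel": [0.077, -0.038, 0.055], "turn": [0, 0, -6]},
  {"travel": [0.077, -0.038, 0.09], "turn": [0, 0, -6]},
])

```text
time: 4.9
position: [0.5324, 0.0241, 0.0786]
tool_rot: [2.218, 2.221, 0.002]
ft_force: [0.0, -0.4, -2.8]
grip_width: 0.666
grip_force: 49.9
```

>>> step_arm([
  {"travel": [0, 0, 0.012], "turn": [0, 0, 0]},
  {"travel": [0, 0, 0.018], "turn": [0, 0, 0]},
  {"travel": [0, 0, 0.022], "turn": [0, 0, 0]},
  {"travel": [0, 0, 0.024], "turn": [0, 0, 0]},
  {"travel": [0, 0, 0.024], "turn": [0, 0, 0]},
])

```text
time: 5.4
position: [0.5325, 0.0231, 0.0555]
tool_rot: [2.221, 2.22, 0.002]
ft_force: [0.5, 0.3, -1.9]
grip_width: 0.668
grip_force: 49.9
```

>>> step_arm([
  {"travel": [0, 0, 0.002], "turn": [0, 0, 0]},
  {"travel": [0, 0, 0.004], "turn": [0, 0, 0]},
  {"travel": [0, 0, 0.006], "turn": [0, 0, 0]},
  {"travel": [0, 0, 0.006], "turn": [0, 0, 0]},
])

```text
time: 5.8
position: [0.5313, 0.0231, 0.0483]
tool_rot: [-2.222, -2.221, 0.001]
ft_force: [0.3, -0.4, -3.4]
grip_width: 0.67
grip_force: 49.9
```

>>> step_arm([
  {"travel": [0, 0, 0.001], "turn": [0, 0, 0]},
  {"travel": [0, 0, 0.002], "turn": [0, 0, 0]},
  {"travel": [0, 0, 0.002], "turn": [0, 0, 0]},
])

```text
time: 6.1
position: [0.5314, 0.0232, 0.0464]
tool_rot: [-2.222, -2.221, 0.0]
ft_force: [0.4, -0.4, -1.7]
grip_width: 0.671
grip_force: 49.9
```

>>> step_arm([
  {"travel": [0, 0, 0.001], "turn": [0, 0, 0]},
  {"travel": [0, 0, 0.001], "turn": [0, 0, 0]},
  {"travel": [0, 0, 0.002], "turn": [0, 0, 0]},
  {"travel": [0, 0, 0.002], "turn": [0, 0, 0]},
])

```text
time: 6.5
position: [0.5314, 0.0232, 0.0444]
tool_rot: [-2.222, -2.221, 0.0]
ft_force: [0.5, 1.0, -3.0]
grip_width: 0.668
grip_force: 49.9
```

>>> step_arm([
  {"travel": [0, 0, 0.001], "turn": [0, 0, 0]},
  {"travel": [0, 0, 0.001], "turn": [0, 0, 0]},
  {"travel": [0, 0, 0.001], "turn": [0, 0, 0]},
])

```text
time: 6.8
position: [0.5316, 0.0232, 0.0441]
tool_rot: [2.222, 2.221, -0.0]
ft_force: [-2.4, -0.8, 4.7]
grip_width: 0.668
grip_force: 49.9
```

```bash
python3 -c "
from h import *
snap('scene','s2.png')
a=cv2.imread('pics/s2.png');cv2.imwrite('pics/s2c.png',cv2.resize(a[120:250,260:400],None,fx=5,fy=4.5,interpolation=cv2.INTER_CUBIC))
go([.53,.025,.20],R=ori(0))"
```

```text
t 6.85 pos [0.5316 0.0233 0.044 ] F [-2.2 -0.3  4.8] w 58.0
travel mm [   1.7   -1.6 -156. ] turn [ 0.    0.02 -0.02]
```

View pics/s2c.png

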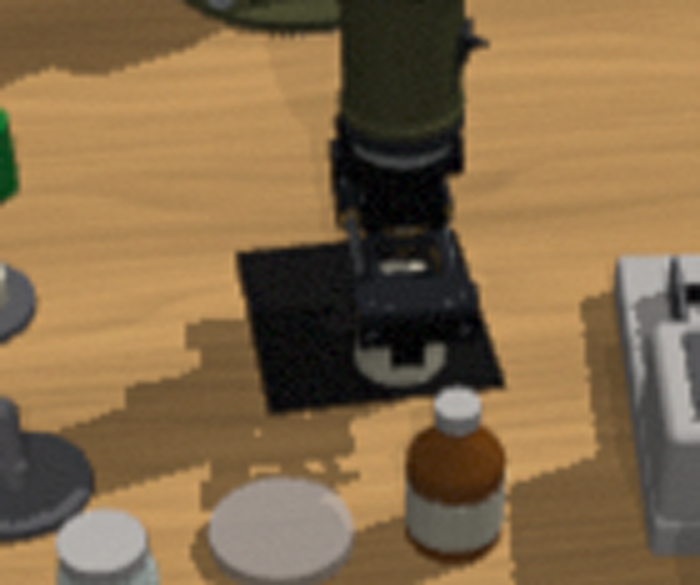

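The force jumped to +4.8 N, and the picture shows the roll's bottom on the mat at crop (400,385), so contact is made. I'll release and rise.

>>> step_arm([
  {"travel": [0, 0, 0], "turn": [0, 0, 0]},
  {"travel": [0, 0, 0], "turn": [0, 0, 0]},
  {"travel": [0, 0, 0], "turn": [0, 0, 0]},
  {"travel": [0, 0, 0], "turn": [0, 0, 0]},
  {"travel": [0, 0, -0.01], "turn": [0, 0, 0]},
], gripper=1)

```text
time: 7.35
position: [0.5304, 0.0231, 0.0526]
tool_rot: [-2.22, -2.22, 0.003]
ft_force: [-0.6, -0.4, -0.5]
grip_width: 0.978
grip_force: 0.0
```

>>> step_arm([
  {"travel": [0, 0, -0.025], "turn": [0, 0, 0]},
  {"travel": [0, 0, -0.055], "turn": [0, 0, 0]},
  {"travel": [0, 0, -0.09], "turn": [0, 0, 0]},
  {"travel": [0, 0, -0.125], "turn": [0, 0, 0]},
  {"travel": [0, 0, -0.16], "turn": [0, 0, 0]},
])

```text
time: 7.85
position: [0.5314, 0.0235, 0.2158]
tool_rot: [2.221, 2.221, 0.001]
ft_force: [0.4, 0.9, -0.3]
grip_width: 0.998
grip_force: 0.0
```

```bash
python3 -c "
from h import *
s=snap('wrist','w2.png')
a=cv2.imread('pics/w2.png')
c=cv2.HoughCircles(cv2.GaussianBlur(cv2.cvtColor(a,6),(5,5),1),cv2.HOUGH_GRADIENT,1,60,param1=120,param2=25,minRadius=20,maxRadius=70)
print(c)
for q in (c[0] if c is not None else []): print(ray('wrist',q[0],q[1],.074,s))
T=ori(0,68);p=np.array([.5316,.0232,.056]);print(T.as_matrix()[:,2])
go(p-T.as_matrix()[:,2]*.13,R=T);print(ctrl.get_state()['joint_positions'])"
```

```text
[[[490.5 184.5  29.3]
  [323.5 194.5  30.8]
  [466.5 279.5  37.8]]]
[0.6972436  0.03747127 0.074     ]
[0.53211926 0.02756695 0.074     ]
[ 0.68673529 -0.06725369  0.074     ]
[ 0.          0.92718385 -0.37460659]
t 7.9 pos [0.5347 0.0239 0.2219] F [3.1 0.1 3.6] w 86.7
travel mm [-121.1   -4.3  117.3] turn [ 0.51 68.06  0.36]
[ 0.53671875  0.12229771 -0.6769303   1.74518046  0.082128    1.29174272
 -0.15825686]
```

View pics/w2.png

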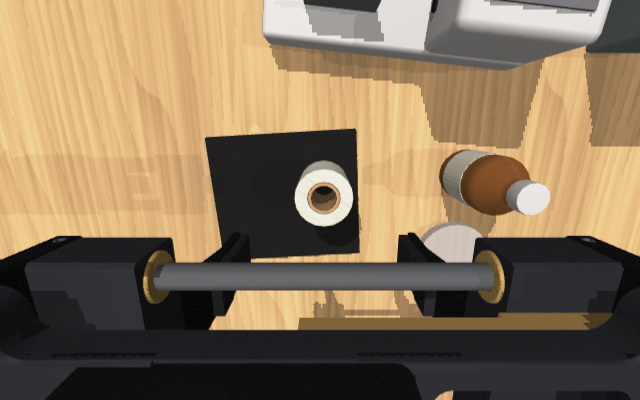

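The roll stands upright alone on the mat, its top ring centred at (323,195), which is about (0.532,0.025). I'll back off toward -y while tilting the tool about its closing line.

>>> step_arm([
  {"travel": [-0.02, 0, 0], "turn": [0, 8, 0]},
  {"travel": [-0.045, 0, 0], "turn": [0, 16, 0]},
  {"travel": [-0.07, 0, 0], "turn": [0, 24, 0]},
  {"travel": [-0.095, 0, 0], "turn": [0, 32, 0]},
  {"travel": [-0.12, 0, 0], "turn": [0, 40, 0]},
])

```text
time: 8.4
position: [0.532, -0.0987, 0.2152]
tool_rot: [-1.816, -1.816, -0.668]
ft_force: [0.2, 0.5, 0.2]
grip_width: 1.002
grip_force: 0.0
```

```bash
python3 -c "
from h import *
T=ori(0,68);p=np.array([.532,.0245,.056])
go(p-T.as_matrix()[:,2]*.13,R=T);print(ctrl.get_state()['joint_positions'])"
```

```text
t 8.4 pos [ 0.532  -0.0987  0.2152] F [0.2 0.5 0.2] w 87.2
travel mm [-69.2  -0.5  86.1] turn [ 0.21 27.82  0.14]
[ 0.93131403  0.38228033 -0.522044    1.63301545 -0.44923812  1.48839735
  0.52278999]
```

>>> step_arm([
  {"travel": [0.0, 0, 0], "turn": [0, 7, 0]},
  {"travel": [-0.015, 0, 0.02], "turn": [0, 14, 0]},
  {"travel": [-0.03, 0, 0.04], "turn": [0, 21, 0]},
  {"travel": [-0.05, 0, 0.06], "turn": [0, 28, 0]},
  {"travel": [-0.069, 0, 0.086], "turn": [0, 28, 0]},
])

```text
time: 8.9
position: [0.5301, -0.0971, 0.0984]
tool_rot: [-1.49, -1.476, -1.004]
ft_force: [0.6, -0.2, 0.2]
grip_width: 0.998
grip_force: 0.0
```

```bash
python3 -c "
from h import *
T=ori(0,68);p=np.array([.532,.0245,.056])
go(p,R=T);print(ctrl.get_state()['joint_positions'])
s=snap('wrist','w3.png');snap('scene','s3.png')
a=cv2.imread('pics/w3.png')[:,100:540];b=cv2.imread('pics/s3.png')[100:300,180:400]
cv2.imwrite('pics/m3.png',np.hstack([cv2.resize(a,(440,400)),cv2.resize(b,(360,400))]))"
```

```text
t 8.9 pos [ 0.5301 -0.0971  0.0984] F [ 0.6 -0.2  0.2] w 86.8
travel mm [  5.7   1.4 128.7] turn [ 0.2  -0.24 -0.38]
[ 1.01296472  0.81566296 -0.50491131  1.59740391 -0.5980398   1.54481724
  0.76383646]
```

View pics/m3.png

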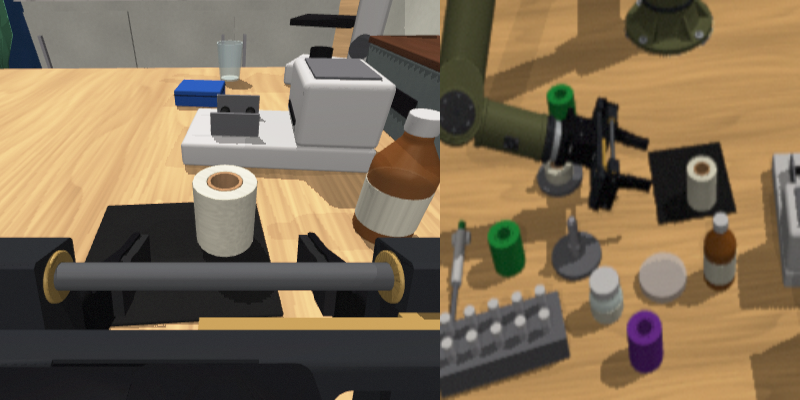

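The roll stands straight ahead between the jaws, at (223,210) in the left half. In the right half the arm is clear of the other things, with the wrist above the tape stand. I'll compute the insertion to a crossing height of 46 mm.

```bash
python3 -c "
from h import *
T=ori(0,68)
go([.532,.0217,.0471],R=T)"
```

```text
t 9.0 pos [ 0.5293 -0.0942  0.0988] F [ 0.7 -0.1  0.5] w 86.9
travel mm [ -5.1   2.9 126.8] turn [-0.07 -0.26 -0.42]
```

>>> step_arm([
  {"travel": [-0.001, 0.002, 0.02], "turn": [0, 0, 0]},
  {"travel": [-0.002, 0.002, 0.045], "turn": [0, 0, 0]},
  {"travel": [-0.003, 0.002, 0.07], "turn": [0, 0, 0]},
  {"travel": [-0.003, 0.002, 0.07], "turn": [0, 0, 0]},
  {"travel": [-0.003, 0.002, 0.07], "turn": [0, 0, 0]},
])

```text
time: 9.5
position: [0.5344, -0.0306, 0.0765]
tool_rot: [-1.486, -1.49, -1.004]
ft_force: [0.7, -0.1, 0.2]
grip_width: 0.997
grip_force: 0.0
```

```bash
python3 -c "
from h import *
T=ori(0,68)
go([.532,.0217,.0471],R=T)"
```

```text
t 9.5 pos [ 0.5344 -0.0306  0.0765] F [ 0.7 -0.1  0.2] w 86.8
travel mm [-7.6 -2.5 59.5] turn [0.01 0.09 0.18]
```

>>> step_arm([
  {"travel": [-0.003, -0.002, 0.015], "turn": [0, 0, 0]},
  {"travel": [-0.006, -0.002, 0.03], "turn": [0, 0, 0]},
  {"travel": [-0.007, -0.002, 0.045], "turn": [0, 0, 0]},
  {"travel": [-0.007, -0.002, 0.059], "turn": [0, 0, 0]},
  {"travel": [-0.007, -0.002, 0.059], "turn": [0, 0, 0]},
])

```text
time: 10.0
position: [0.5302, 0.0248, 0.0455]
tool_rot: [-1.482, -1.485, -1.001]
ft_force: [-0.2, 0.9, 0.6]
grip_width: 0.999
grip_force: 0.0
```

```bash
python3 -c "
from h import *
T=ori(0,68)
go([.532,.0217,.0471],R=T)"
```

```text
t 10.0 pos [0.5302 0.0248 0.0455] F [-0.2  0.9  0.6] w 87.0
travel mm [ 0.3  1.8 -3.5] turn [-0.22 -0.17 -0.02]
```

>>> step_arm([
  {"travel": [0, 0, -0.002], "turn": [0, 0, 0]},
  {"travel": [0, 0, -0.002], "turn": [0, 0, 0]},
  {"travel": [0, 0, -0.002], "turn": [0, 0, 0]},
  {"travel": [0, 0, -0.002], "turn": [0, 0, 0]},
  {"travel": [0, 0, -0.002], "turn": [0, 0, 0]},
], gripper=0, force=45)

```text
time: 10.5
position: [0.5317, 0.0192, 0.0465]
tool_rot: [-1.487, -1.486, -1.003]
ft_force: [0.6, -1.4, 0.4]
grip_width: 0.666
grip_force: 44.9
```

```bash
python3 -c "
from h import *
T=ori(0,68)
go([.532,.0217,.20],R=T)"
```

```text
t 10.5 pos [0.5317 0.0192 0.0465] F [ 0.6 -1.4  0.4] w 57.9
travel mm [143.2   0.3 -55.2] turn [ 0.06  0.03 -0.01]
```

Gripped. Roll centre in the tool frame is about (-5.2, 0, +7) mm. Lifting straight up.

>>> step_arm([
  {"travel": [0.009, 0, -0.004], "turn": [0, 0, 0]},
  {"travel": [0.03, 0, -0.012], "turn": [0, 0, 0]},
  {"travel": [0.065, 0, -0.026], "turn": [0, 0, 0]},
  {"travel": [0.1, 0, -0.04], "turn": [0, 0, 0]},
  {"travel": [0.14, 0, -0.056], "turn": [0, 0, 0]},
])

```text
time: 11.0
position: [0.5308, 0.0203, 0.1982]
tool_rot: [-1.487, -1.485, -1.001]
ft_force: [0.9, 0.0, -1.4]
grip_width: 0.67
grip_force: 44.9
```

```bash
python3 -c "
from h import *
T=ori(-5.8,-22,15)
print(np.round(T.as_matrix(),3), 'roll axis', T.apply([.927,0,-.375]))
go([.54,.14,.24],R=T);print(ctrl.get_state()['joint_positions'])"
```

```text
[[ 0.19   0.961  0.201]
 [ 0.913 -0.098 -0.397]
 [-0.362  0.259 -0.896]] roll axis [1.00942305e-01 9.94869075e-01 4.18857667e-04]
t 11.0 pos [0.5308 0.0203 0.1982] F [ 0.9  0.  -1.4] w 58.2
travel mm [83.6  9.1 95.3] turn [-17.94 -90.07  -0.65]
[ 0.98501442  0.58423193 -0.62834115  1.75827256 -0.739628    1.48500694
  0.65207918]
```

>>> step_arm([
  {"travel": [0.01, 0, -0.004], "turn": [0, -5, 0]},
  {"travel": [0.02, 0, -0.008], "turn": [0, -13, 0]},
  {"travel": [0.03, 0, -0.012], "turn": [0, -21, 0]},
  {"travel": [0.037, 0, -0.01], "turn": [0, -29, 0]},
  {"travel": [0.044, 0, 0.0], "turn": [0, -37, 0]},
])

```text
time: 11.5
position: [0.5319, 0.0351, 0.2396]
tool_rot: [-1.925, -1.919, -0.528]
ft_force: [0.3, -0.0, -2.3]
grip_width: 0.67
grip_force: 44.9
```

```bash
python3 -c "
from h import *
T=ori(-5.8,-22,15)
go([.54,.10,.24],R=T);print(ctrl.get_state()['joint_positions'])"
```

```text
t 11.5 pos [0.5319 0.0351 0.2396] F [ 0.3 -0.  -2.3] w 58.3
travel mm [56.1  7.9 32.6] turn [-15.78 -52.94   4.6 ]
[ 0.79650876  0.18685896 -0.64094948  1.74531495 -0.42586859  1.35294335
  0.27225521]
```

>>> step_arm([
  {"travel": [0.011, 0.001, 0.006], "turn": [-2.3, -7.5, 0.7]},
  {"travel": [0.022, 0.003, 0.012], "turn": [-4.6, -15, 1.3]},
  {"travel": [0.033, 0.004, 0.019], "turn": [-6.9, -22.7, 2.0]},
  {"travel": [0.045, 0.006, 0.026], "turn": [-9.1, -30.3, 2.6]},
  {"travel": [0.056, 0.008, 0.033], "turn": [-11.2, -37.8, 3.3]},
])

```text
time: 12.0
position: [0.5387, 0.1026, 0.2402]
tool_rot: [2.179, 1.956, 0.049]
ft_force: [-0.1, -1.3, -3.6]
grip_width: 0.666
grip_force: 44.9
```

```bash
python3 -c "
from h import *
T=ori(-5.8,-22,15)
go([.545,.15,.24],R=T);print(ctrl.get_state()['joint_positions'])"
```

```text
t 12.0 pos [0.5387 0.1026 0.2402] F [-0.1 -1.3 -3.6] w 57.9
travel mm [47.5  1.6 -5.1] turn [ -4.46 -15.25   1.37]
[ 0.46522733  0.05377424 -0.83939193  1.79034442  0.24258258  1.21672365
 -0.55263069]
```

>>> step_arm([
  {"travel": [0.015, 0, -0.002], "turn": [-1.5, -5, 0.4]},
  {"travel": [0.03, 0.001, -0.004], "turn": [-3, -10, 0.9]},
  {"travel": [0.04, 0.002, -0.005], "turn": [-4.5, -15.2, 1.4]},
  {"travel": [0.04, 0.002, -0.005], "turn": [-4.5, -15.2, 1.4]},
  {"travel": [0.04, 0.002, -0.005], "turn": [-4.5, -15.2, 1.4]},
])

```text
time: 12.5
position: [0.5442, 0.1427, 0.2387]
tool_rot: [2.045, 1.762, -0.149]
ft_force: [0.9, -1.6, -1.1]
grip_width: 0.669
grip_force: 44.9
```

```bash
python3 -c "
from h import *
T=ori(-5.8,-22,15)
go([.545,.15,.24],R=T)
s=snap('wrist','w4.png')
a=cv2.imread('pics/w4.png');cv2.imwrite('pics/w4b.png',cv2.resize(a,(800,500),interpolation=cv2.INTER_CUBIC))"
```

```text
t 12.5 pos [0.5442 0.1427 0.2387] F [ 0.9 -1.6 -1.1] w 58.2
travel mm [ 6.4  0.4 -3.8] turn [-0.32 -0.45  0.25]
```

View pics/w4b.png

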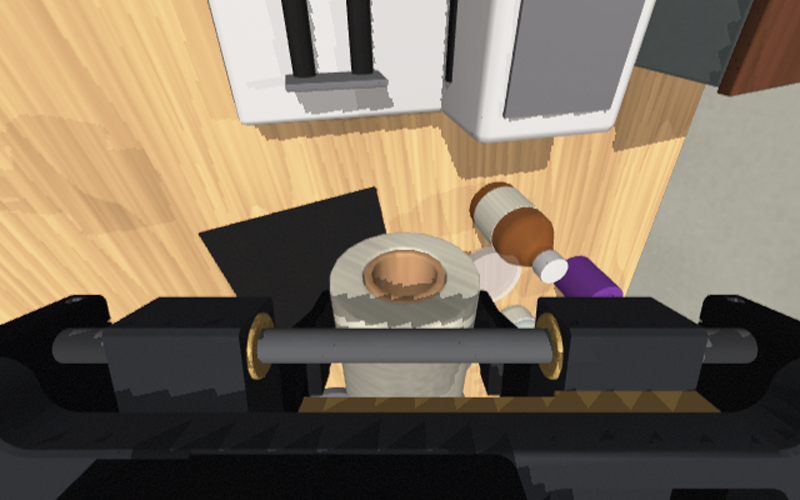

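The wrist view shows the right guide's top strip from (288,80) to (387,78) in the enlarged picture. The roller ends are at (305,75) and (361,72), the deck's front corner is at (242,124), and the roll is held with its axis aligned with the rollers. I'll check these against the bay estimate, and check the roll axis through its end ring.

```bash
python3 -c "
from h import *
s=np.load('pics/w4.png.npz')
P=lambda n,u,v,z:print(n,np.round(ray('wrist',u/1.25,v/1.25,z,s),4))
P('deck corner FR',242,124,.036)
P('deck right edge near housing',441,109,.036)
P('guide top L',290,90,.07);P('guide top R',387,84,.07)
P('roller1',305,75,.052);P('roller2',361,72,.052)
P('roller1 top',289,2,.052);P('roller2top',347,2,.052)
# predicted pixels of bay model
c=ctrl.camera_model('wrist');T=np.eye(4);T[:3,:3]=Ro.from_rotvec(s['tool_rot']).as_matrix();T[:3,3]=s['position'];T=np.linalg.inv(T@c['T_tool_cam'])
Z=Ro.from_euler('z',-5.8,degrees=True)
for q in ([-75,-75,36],[85,-75,36],[-35,-44,70],[35,-44,70],[-35,-39,70],[35,-39,70],[-21,-39,52],[21,-39,52]):
  w=Z.apply(np.array(q)/1e3)+[.553,.243,0];v=T[:3,:3]@w+T[:3,3]
  print(q,np.round(1.25*np.array([c['fx']*v[0]/v[2]+c['cx'],c['fy']*v[1]/v[2]+c['cy']]),0))
# roll end ring predicted
R=Ro.from_rotvec(s['tool_rot'])
ax=R.apply([.927,0,-.375]);print('axis',ax)
for k in (-.035,.035):
  w=s['position']+R.apply([-.0052,0,.0071])+ax*k;v=T[:3,:3]@w+T[:3,3]
  print('end',np.round(1.25*np.array([c['fx']*v[0]/v[2]+c['cx'],c['fy']*v[1]/v[2]+c['cy']]),0))
"
```

```text
deck corner FR [0.4726 0.1824 0.036 ]
deck right edge near housing [0.6321 0.1661 0.036 ]
guide top L [0.5158 0.2078 0.07  ]
guide top R [0.5817 0.2012 0.07  ]
roller1 [0.5277 0.2118 0.052 ]
roller2 [0.5672 0.2079 0.052 ]
roller1 top [0.5288 0.2544 0.052 ]
roller2top [0.5652 0.2503 0.052 ]
[-75, -75, 36] [243. 133.]
[85, -75, 36] [439. 117.]
[-35, -44, 70] [289.  98.]
[35, -44, 70] [390.  92.]
[-35, -39, 70] [288.  91.]
[35, -39, 70] [390.  84.]
[-21, -39, 52] [308.  83.]
[21, -39, 52] [366.  80.]
axis [0.09708555 0.99522388 0.00760438]
end [404. 378.]
end [404. 274.]
```

The wrist view puts the bay about 5 mm further in +y than the top view does, so I'll take y≈0.246. I'll hover above the guides, then look once more at the roll end against the left guide.

```bash
cat >>h.py <<'E'
T=ori(-5.8,-22,15); OFF=T.apply([-.0052,0,.0071])
E
python3 -c "
from h import *
go(np.array([.554,.246,.1157])-OFF,R=T);print(ctrl.get_state()['joint_positions'])"
```

```text
t 12.55 pos [0.5448 0.1411 0.2392] F [-0.1 -1.  -1.5] w 57.9
travel mm [147.  -32.8  64.9] turn [-0.31 -0.39  0.08]
[ 0.21697213  0.22683055 -0.90017317  1.72025175  0.62670136  1.42156617
 -0.97199131]
```

>>> step_arm([
  {"travel": [0.03, -0.007, 0.013], "turn": [0, 0, 0]},
  {"travel": [0.06, -0.013, 0.026], "turn": [0, 0, 0]},
  {"travel": [0.09, -0.02, 0.04], "turn": [0, 0, 0]},
  {"travel": [0.12, -0.027, 0.053], "turn": [0, 0, 0]},
  {"travel": [0.147, -0.033, 0.065], "turn": [0, 0, 0]},
])

```text
time: 13.05
position: [0.5549, 0.2522, 0.1196]
tool_rot: [2.05, 1.754, -0.149]
ft_force: [0.2, -0.4, -2.6]
grip_width: 0.665
grip_force: 44.9
```

>>> step_arm([
  {"travel": [0, 0, 0], "turn": [0, 0, 0]},
  {"travel": [0, 0, 0], "turn": [0, 0, 0]},
])

```text
time: 13.25
position: [0.5546, 0.252, 0.1204]
tool_rot: [2.048, 1.756, -0.15]
ft_force: [0.7, -0.1, -1.1]
grip_width: 0.665
grip_force: 44.9
```

```bash
python3 -c "
from h import *
go(np.array([.554,.246,.1157])-OFF,R=T)
s=snap('wrist','w5.png');snap('top','t5.png');snap('scene','s5.png')
a=cv2.imread('pics/w5.png')[60:320,180:480];b=cv2.imread('pics/t5.png')[170:240,190:270];c=cv2.imread('pics/s5.png')[140:260,340:460]
cv2.imwrite('pics/m5.png',np.hstack([cv2.resize(a,(480,416),interpolation=2),cv2.resize(c,(320,416),interpolation=2)]))"
```

```text
t 13.25 pos [0.5546 0.252  0.1204] F [ 0.7 -0.1 -1.1] w 57.8
travel mm [ 1.3 -1.2 -0.6] turn [-0.29 -0.3  -0.03]
```

View pics/m5.png

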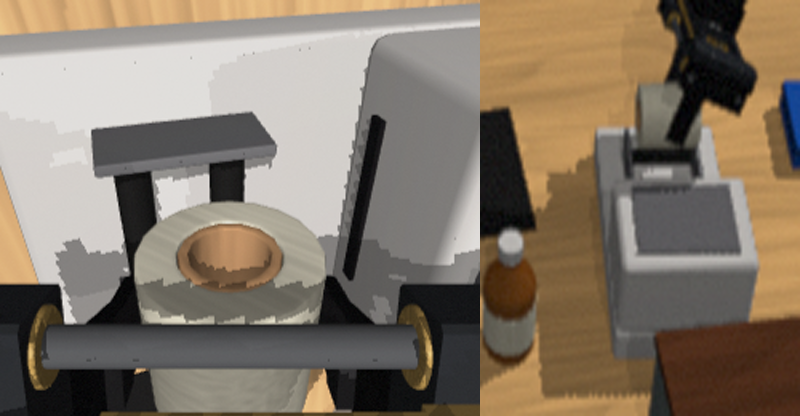

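The left guide's top strip has its inner edge from (95,177) to (276,156) and its outer edge from (93,166) to (273,145) in the left half. The roll's end bore is centred at (230,257), and the rollers run beneath. The right half shows the roll above the bay, clear of the housing.

```bash
python3 -c "
from h import *
s=np.load('pics/w5.png.npz')
g=lambda u,v,z:ray('wrist',180+u/1.6,60+v/1.6,z,s)
i=(g(95,177,.07)+g(276,156,.07))/2;o=(g(93,166,.07)+g(273,145,.07))/2
d=g(276,156,.07)-g(95,177,.07);print('in',i,'out',o,'len',np.linalg.norm(d),'yaw',np.degrees(np.arctan2(d[1],d[0])))
Z=Ro.from_euler('z',-5.8,degrees=True)
print('bay from in',i-Z.apply([0,.039,0]),'from out',o-Z.apply([0,.044,0]))
c=ctrl.camera_model('wrist');M=np.eye(4);M[:3,:3]=Ro.from_rotvec(s['tool_rot']).as_matrix();M[:3,3]=s['position'];W=np.linalg.inv(M@c['T_tool_cam'])
R=Ro.from_rotvec(s['tool_rot'])
ax=R.apply([.927,0,-.375]);w=s['position']+R.apply([-.0052,0,.0071])
for n,k in (('ctr',0),('end',.035)):
  q=w+ax*k;v=W[:3,:3]@q+W[:3,3];print(n,q,[(c['fx']*v[0]/v[2]+c['cx']-180)*1.6,(c['fy']*v[1]/v[2]+c['cy']-60)*1.6])
e=g(230,257,w[2]);print('ring at axis height',e,'axis',ax)
"
```

```text
in [0.55593618 0.28656624 0.07      ] out [0.55570135 0.29135565 0.07      ] len 0.06918992463970487 yaw -6.764523085496577
bay from in [0.55199498 0.24776589 0.07      ] from out [0.55125488 0.24758089 0.07      ]
ctr [0.55503796 0.24447748 0.11592058] [np.float64(229.1059515463878), np.float64(329.5888536976748)]
end [0.55860698 0.27929358 0.11613343] [np.float64(228.88666283330113), np.float64(254.86018561845282)]
ring at axis height [0.55890175 0.27811735 0.11592058] axis [0.10197202 0.99474556 0.00608159]
```

Same-camera comparison: the roll centre is at (0.555,0.2445) and the bay at (0.552,0.2477). I'll shift (-2,+3) mm and lower.

>>> step_arm([
  {"travel": [0.0024, -0.0022, -0.0016], "turn": [0, 0, 0]},
  {"travel": [0.005, -0.004, 0.005], "turn": [0, 0, 0]},
  {"travel": [0.008, -0.006, 0.012], "turn": [0, 0, 0]},
  {"travel": [0.01, -0.0075, 0.017], "turn": [0, 0, 0]},
  {"travel": [0.0115, -0.0087, 0.0208], "turn": [0, 0, 0]},
])

```text
time: 13.9
position: [0.5516, 0.257, 0.0941]
tool_rot: [2.046, 1.759, -0.149]
ft_force: [-0.6, 0.2, -1.9]
grip_width: 0.663
grip_force: 44.9
```

>>> step_arm([
  {"travel": [0.0011, -0.0008, 0.0027], "turn": [0, 0, 0]},
  {"travel": [0.0022, -0.0016, 0.0054], "turn": [0, 0, 0]},
  {"travel": [0.0029, -0.0021, 0.0072], "turn": [0, 0, 0]},
  {"travel": [0.0029, -0.0021, 0.0072], "turn": [0, 0, 0]},
])

```text
time: 14.3
position: [0.5518, 0.257, 0.0868]
tool_rot: [2.046, 1.758, -0.149]
ft_force: [0.8, -0.5, -3.2]
grip_width: 0.667
grip_force: 44.9
```

```bash
python3 -c "
from h import *
go(np.array([.553,.247,.0757])-OFF,R=T)"
```

```text
t 14.3 pos [0.5518 0.257  0.0868] F [ 0.8 -0.5 -3.2] w 58.1
travel mm [ 0.3 -0.7  7.1] turn [-0.25 -0.36  0.08]
```

>>> step_arm([
  {"travel": [0.0004, -0.0003, 0.0009], "turn": [0, 0, 0]},
  {"travel": [0.0007, -0.0005, 0.0018], "turn": [0, 0, 0]},
  {"travel": [0.0011, -0.0008, 0.0027], "turn": [0, 0, 0]},
  {"travel": [0.0014, -0.001, 0.0036], "turn": [0, 0, 0]},
])

```text
time: 14.7
position: [0.5521, 0.257, 0.0833]
tool_rot: [2.046, 1.758, -0.148]
ft_force: [-0.5, -1.5, -1.3]
grip_width: 0.667
grip_force: 44.9
```

>>> step_arm([
  {"travel": [0.0004, -0.0003, 0.0009], "turn": [0, 0, 0]},
  {"travel": [0.0004, -0.0003, 0.0009], "turn": [0, 0, 0]},
])

```text
time: 14.9
position: [0.552, 0.2571, 0.0821]
tool_rot: [2.046, 1.758, -0.148]
ft_force: [-0.3, -3.0, -1.6]
grip_width: 0.667
grip_force: 44.9
```

>>> step_arm([
  {"travel": [0.0004, -0.0003, 0.0009], "turn": [0, 0, 0]},
  {"travel": [0.0004, -0.0003, 0.0009], "turn": [0, 0, 0]},
])

```text
time: 15.1
position: [0.5519, 0.257, 0.0811]
tool_rot: [2.046, 1.758, -0.148]
ft_force: [0.2, -3.7, -1.2]
grip_width: 0.671
grip_force: 44.9
```

```bash
python3 -c "
from h import *
go(np.array([.553,.247,.0757])-OFF,R=T)
for n in range(3):
  ctrl.get_image('top'); print(np.round(ctrl.get_state()['ft_force'],1))"
```

```text
t 15.1 pos [0.5519 0.257  0.0811] F [ 0.2 -3.7 -1.2] w 58.4
travel mm [-1.8  0.7  1.9] turn [-0.23 -0.36  0.07]
[-0.2 -3.9 -1.2]
[ 0.2 -2.2 -1.4]
[-0.5 -3.3 -1. ]
```

A steady -3.3 N in y shows the roll lightly rubbing the left guide, so I'll shift 2.5 mm toward -y.

>>> step_arm([
  {"travel": [-0.0012, 0.0001, 0.0005], "turn": [0, 0, 0]},
  {"travel": [-0.0023, 0.0002, 0.001], "turn": [0, 0, 0]},
  {"travel": [-0.0023, 0.0002, 0.001], "turn": [0, 0, 0]},
])

```text
time: 15.55
position: [0.5515, 0.2559, 0.081]
tool_rot: [2.046, 1.76, -0.146]
ft_force: [0.3, 0.7, -2.5]
grip_width: 0.666
grip_force: 44.9
```

```bash
python3 -c "
from h import *
go(np.array([.553,.2445,.0757])-OFF,R=T)
for n in range(2):
  ctrl.get_image('top'); print(np.round(ctrl.get_state()['ft_force'],1))"
```

```text
t 15.55 pos [0.5515 0.2559 0.081 ] F [ 0.3  0.7 -2.5] w 57.9
travel mm [-3.   1.2  2.5] turn [-0.24 -0.51  0.12]
[ 0.6  0.5 -2.8]
[ 1.4 -0.7 -2.3]
```

>>> step_arm([
  {"travel": [-0.0009, 0.0001, 0.0004], "turn": [0, 0, 0]},
  {"travel": [-0.0005, -0.0002, 0.0013], "turn": [0, 0, 0]},
  {"travel": [-0.0005, -0.0002, 0.0013], "turn": [0, 0, 0]},
])

```text
time: 15.95
position: [0.5517, 0.254, 0.0798]
tool_rot: [2.046, 1.759, -0.148]
ft_force: [1.3, 0.3, -1.9]
grip_width: 0.668
grip_force: 44.9
```

>>> step_arm([
  {"travel": [0.0004, -0.0003, 0.0009], "turn": [0, 0, 0]},
  {"travel": [0.0004, -0.0003, 0.0009], "turn": [0, 0, 0]},
])

```text
time: 16.15
position: [0.5516, 0.254, 0.0788]
tool_rot: [2.046, 1.759, -0.148]
ft_force: [0.3, -0.0, -2.5]
grip_width: 0.667
grip_force: 44.9
```

>>> step_arm([
  {"travel": [0.0004, -0.0003, 0.0009], "turn": [0, 0, 0]},
  {"travel": [0.0004, -0.0003, 0.0009], "turn": [0, 0, 0]},
])

```text
time: 16.35
position: [0.5517, 0.2541, 0.0782]
tool_rot: [2.046, 1.758, -0.147]
ft_force: [-0.2, 0.7, -1.3]
grip_width: 0.668
grip_force: 44.9
```

>>> step_arm([
  {"travel": [0.0002, -0.0001, 0.0005], "turn": [0, 0, 0]},
  {"travel": [0.0002, -0.0001, 0.0005], "turn": [0, 0, 0]},
])

```text
time: 16.55
position: [0.5518, 0.2542, 0.078]
tool_rot: [2.045, 1.758, -0.147]
ft_force: [-0.7, 0.1, 2.0]
grip_width: 0.671
grip_force: 44.9
```

>>> step_arm([
  {"travel": [0.0002, -0.0001, 0.0005], "turn": [0, 0, 0]},
  {"travel": [0.0002, -0.0001, 0.0005], "turn": [0, 0, 0]},
])

```text
time: 16.75
position: [0.5518, 0.2542, 0.078]
tool_rot: [2.045, 1.758, -0.147]
ft_force: [-2.2, -0.7, 5.7]
grip_width: 0.667
grip_force: 44.9
```

Resting on both rollers. Release.

>>> step_arm([
  {"travel": [0, 0, 0], "turn": [0, 0, 0]},
  {"travel": [0, 0, 0], "turn": [0, 0, 0]},
  {"travel": [0, 0, 0], "turn": [0, 0, 0]},
  {"travel": [0, 0, 0], "turn": [0, 0, 0]},
  {"travel": [0, 0, -0.004], "turn": [0, 0, 0]},
], gripper=1)

```text
time: 17.25
position: [0.5508, 0.255, 0.08]
tool_rot: [2.046, 1.758, -0.149]
ft_force: [0.5, -0.9, -0.2]
grip_width: 0.977
grip_force: 0.0
```

>>> step_arm([
  {"travel": [0, 0, -0.015], "turn": [0, 0, 0]},
  {"travel": [0, 0, -0.035], "turn": [0, 0, 0]},
  {"travel": [0, 0, -0.06], "turn": [0, 0, 0]},
  {"travel": [0, 0, -0.09], "turn": [0, 0, 0]},
  {"travel": [0, 0, -0.12], "turn": [0, 0, 0]},
])

```text
time: 17.75
position: [0.5264, 0.3041, 0.1913]
tool_rot: [2.046, 1.76, -0.145]
ft_force: [0.5, -0.1, 1.0]
grip_width: 1.002
grip_force: 0.0
```

```bash
python3 -c "
from h import *
s=snap('wrist','w6.png');snap('scene','s6.png');snap('top','t6.png')
print(s['position'],s['ft_force'])
a=cv2.imread('pics/w6.png')[60:320,180:480];c=cv2.imread('pics/s6.png')[140:260,340:460]
cv2.imwrite('pics/m6.png',np.hstack([cv2.resize(a,(480,416),interpolation=2),cv2.resize(c,(320,416),interpolation=2)]))"
```

```text
[0.52643439 0.30409127 0.19127674] [ 0.49667908 -0.08197264  1.02725892]
```

The picture allowance is used up, so I'll verify by numbers: where the copper-coloured bore shows in the wrist view, the guide edges, and whether the bystanders changed in the top view.

```bash
python3 -c "
from h import *
s=np.load('pics/w6.png.npz')
c=ctrl.camera_model('wrist');M=np.eye(4);M[:3,:3]=Ro.from_rotvec(s['tool_rot']).as_matrix();M[:3,3]=s['position'];W=np.linalg.inv(M@c['T_tool_cam'])
Z=Ro.from_euler('z',-6.2,degrees=True)
def pr(q):
  w=Z.apply(np.array(q)/1e3)+[.552,.2455,0];v=W[:3,:3]@w+W[:3,3];return np.round([c['fx']*v[0]/v[2]+c['cx'],c['fy']*v[1]/v[2]+c['cy']],1)
print('pred +y end ctr',pr([0,35,75.7]),'bore +x/-x',pr([13,35,75.7]),pr([-13,35,75.7]),'bore top/bot',pr([0,35,88.7]),pr([0,35,62.7]),'guide in',pr([-35,39,70]),pr([35,39,70]),'roll top -y end',pr([0,-35,105.7]))
a=cv2.imread('pics/w6.png').astype(int);b,g,r=a[...,0],a[...,1],a[...,2]
m=((r-b>55)&(r>90)).astype(np.uint8);n,l,st,ce=cv2.connectedComponentsWithStats(m)
for i in range(1,n):
  if st[i,4]>60: print(st[i],np.round(ce[i],1))
x=int(pr([0,35,75.7])[0])
print([tuple(a[v,x]) for v in range(60,330,9)])
t0=cv2.imread('pics/top0.png');t6=cv2.imread('pics/t6.png')
d=(cv2.absdiff(cv2.GaussianBlur(t0,(5,5),0),cv2.GaussianBlur(t6,(5,5),0)).max(2)>40).astype(np.uint8)
n,l,st,ce=cv2.connectedComponentsWithStats(d);print([list(q) for q in st[1:] if q[4]>15])
"
```

```text
pred +y end ctr [324.5 178.6] bore +x/-x [338.2 176.7] [310.5 180.5] bore top/bot [328.3 186.2] [320.9 171.5] guide in [284.9 176.6] [359. 167.] roll top -y end [331.9 255.9]
[    0     0   544   263 90633] [209.8 103.5]
[307 169  35  17 425] [324.7 177.3]
[505 197  38  41 875] [524.6 220.1]
[493 255  10  18  74] [497.9 264. ]
[143 274  13  29 126] [146.5 287.9]
[495 275   9  27 114] [500.1 289.9]
[ 338  290   82   28 1225] [366.4 304.5]
[209 314  28  16 297] [222.5 323.3]
[(np.int64(118), np.int64(171), np.int64(214)), (np.int64(117), np.int64(168), np.int64(213)), (np.int64(116), np.int64(166), np.int64(210)), (np.int64(115), np.int64(164), np.int64(208)), (np.int64(115), np.int64(165), np.int64(209)), (np.int64(120), np.int64(162), np.int64(198)), (np.int64(146), np.int64(149), np.int64(152)), (np.int64(208), np.int64(212), np.int64(216)), (np.int64(208), np.int64(211), np.int64(215)), (np.int64(208), np.int64(212), np.int64(215)), (np.int64(75), np.int64(74), np.int64(75)), (np.int64(74), np.int64(73), np.int64(74)), (np.int64(108), np.int64(105), np.int64(108)), (np.int64(95), n
[... 879 characters left out ...]
 np.int32(21), np.int32(236)], [np.int32(39), np.int32(175), np.int32(291), np.int32(225), np.int32(20333)], [np.int32(210), np.int32(194), np.int32(30), np.int32(23), np.int32(407)], [np.int32(235), np.int32(203), np.int32(6), np.int32(9), np.int32(44)], [np.int32(234), np.int32(221), np.int32(8), np.int32(10), np.int32(58)], [np.int32(630), np.int32(227), np.int32(10), np.int32(24), np.int32(194)], [np.int32(423), np.int32(292), np.int32(217), np.int32(99), np.int32(10760)], [np.int32(288), np.int32(378), np.int32(8), np.int32(8), np.int32(53)], [np.int32(296), np.int32(380), np.int32(40), np.int32(20), np.int32(556)], [np.int32(631), np.int32(394), np.int32(9), np.int32(6), np.int32(33)]]
```

The bore is seen at (324.7,177.3) against a predicted (324.5,178.6), so the roll lies home. Nothing else on the bench changed apart from the arm and its shadow. Handing in.

```bash
python3 -c "
from h import *
print(ctrl.close_job())"
```

```text
the job is handed in; nothing more can be done
None
```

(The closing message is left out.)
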